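Screw the lid onto the sample transport canister

ROBOT

A 6-joint arm with a two-finger parallel gripper is mounted at the origin on a cart in front of the work surface, level with it; the furniture and walls round the work are solid. World frame = base frame: x ahead of the robot, y to its left, z up, the work surface at z = 0. Lengths are in m, angles in degrees, forces in N, time in s.
With the tool pointing down it reaches from about 0.375 to 0.9 m from the base axis. Payload 3.1 kg.
Tool frame: the origin (TCP) lies at the very end of the fingers, on their centre line; the grasp point (between the pads) lies 19 mm behind it (grasp_offset is the distance from the TCP to the grasp point, in m); z points along the fingers, y is the direction in which the jaws open and shut (so a half turn about z gives the same grasp; the last joint's range is limited). The gripper opens to 87 mm and grips with 3 to 60 N. Pads are 19 mm wide; open, the fingers measure 117 mm over their backs; the gripper's body (75 mm by 190 mm) begins 51 mm behind the grasp point.
Start: joints at [-81.159, 30.224, 82.088, -0, 67.689, -10.227], TCP at [0.204, -0.591, 0.223] pointing down, gripper open.
Joint ranges: [-176.69, 176.69], [-43.24, 126.21], [12.49, 139.97], [-82, 262], [0, 151.66], [-163.58, 163.58]. Speed limits (degrees/s): [159.86, 159.86, 180, 180, 180, 180].

INTERFACE

Orientations are given as a 3x3 rotation matrix whose columns are the frame's x, y, z axes.
In Python, from rig import * gives the robot as it stands. The module is installed in compiled form; this text tells all that it offers.
- The arm moves only by the tool play_rows, never from a script. Its argument "plan" is a list that holds one entry, the list of rows, each a list of 7 numbers: the shift along the world's x, y, z each as a share of 5 cm, from -1 to 1, then the turn, a rotation vector about the world's x, y, z each as a share of pi rad, from -1 to 1, then the gripper's target within -1 to 1 (fully open at 1, half-way at 0, shut at -1). A call has 1 to 12 rows; each row shifts and turns the commanded pose from where the row before left it; what a row does not reach is not made up. A row lasts 1/10 s, in which the tool goes at most 50 mm and 8.59 degrees, less where a joint would pass 70% of its speed; a pose out of reach is approached as far as the arm can. A call with a number of a shift or a turn outside -1 to 1 is refused whole. A call with a gripper value outside its range is refused whole. The fingers move at their own pace and stop on an object; the grip force is fixed at half the most. Time passes only in rows, so rows that do not move let the fingers close. It gives the time, the measured TCP pose, the force and the opening at its end, in the units of the state.
- read_state(): the state, without advancing time (a new reading comes with each control period).
- capture(name): name is "side" or "top" or "wrist"; returns the picture (384x512x3 uint8, red, green, blue); there is no depth.
- camera_params(name): a dict with "intrinsics" (3x3 intrinsics, pixels), "R" (3x3) and "t" (3): a world point X has camera coordinates R X + t; the wrist camera has in their place "mount" (4x4, takes a point from camera to tool coordinates, whose origin is the TCP and whose axes are the flange's). Camera axes: x right, y down, z forward; pixel columns grow to the right and rows downward; lengths in m; the calibration is good to about 2 mm. A picture is of the moment at which its call begins: read the wrist's pose just before it. camera_params takes no time and is no camera call.
- hand_in(): hands the job in, once; it reports no verdict.
The state is a dict: "time_s": time; "joint_positions": joint angles; "qvel": joint speeds; "tau": joint torques, N m; "position": TCP position; "tcp_rot": TCP orientation; "force": force on the tool from outside, world axes, zero at the start; "moment": the same for the moment, N m; "opening": opening from 0.0 (shut) to 1.0 (fully open).
Only numpy, scipy, OpenCV 4.12 (cv2) and the standard library are available. Lean on these libraries where they do the work, as an engineer would, in place of code of your own. Each camera call takes 0.05 s, during which the arm holds its last target. There are 200 camera calls.

TASK

Close the sample transport canister: pick up the blue lid by its grip bar, set it level on the canister's neck, and turn it gently backward (anticlockwise seen from above) until you feel the lugs drop into the thread starts; then screw it forward (clockwise) until it is fully home and let go. Feel your way and never force the lid or cross-thread it, and leave the other things where they stand.

Things in the scene. Friction and masses are not known exactly. Their poses are not given: they have to be found in the camera images.
- canister: White upright canister with an orange band, 64 mm round, shoulder at z = 70 mm, in an aluminium foot (92 mm across, 10 mm high) screwed down: it does not move. Origin under its centre on the worktop, z up. Three equal threads, one every 120 degrees, run round its neck; their starts lie at a different, unknown angle each time: no pose (nor the canister's axes) tells it, it must be felt.
- canister_mouth (a point): Centre of the top of the canister's neck, 98 mm above the worktop. The neck is a round plug, 38 mm across up to 93 mm height, then a cone narrowing to 29 mm at the mouth (it centres the lid). Each thread (48 mm across) is a flat ridge 85 degrees long, top at 87 mm; at its anticlockwise end is an open gap of 28 degrees (the thread start), then a thin stop 7 degrees wide, top at 90.5 mm.
- lid_on_ridges (a point): Where the lid's origin is when its lugs ride on the ridges: on the canister's axis, 86 mm up (up to 89.5 mm while the lugs stand on the stops). Turn anticlockwise, at most about 105 degrees, pressing lightly down (3 to 8 N): the lugs drop 9.5 mm through the gaps. Turned clockwise from here, the lugs jam against the stops. If a lug hangs on the near edge of a stop (rim between 86 and 89.5 mm, anticlockwise turning resisted), lift off, go 10 degrees clockwise and lower.
- lid_dropped (a point): Where the lid's origin is once the lugs have dropped through the gaps: 76.5 mm up. A little farther anticlockwise (up to 15 degrees) the lugs meet the stops. From here turn clockwise: the channel under each ridge leads the lid down 5 mm over 76 degrees, with 2 mm of play in height; let go, it stays where it is, so it can be regrasped.
- lid_home (a point): Where the lid's origin is when fully home: 71.5 mm up. The lugs then meet a hard stop, 80 to 105 degrees clockwise of where they dropped; the last 7 degrees before it are level. Forcing the lid at a stop or on a ridge (over 80 N of contact force in all on the neck, at a stop some 1.7 N m of turning) ruins it.
- lid: Blue ribbed screw lid, 56 mm across (58 over ribs), 31 mm high, open below, standing rim down on the worktop; on top a grip bar 48 x 14 mm, 27 mm high (its top 58 mm above the rim), white stripe on each side. 80 g, may vary by 30 %. Origin at the centre of its lower rim, z up, x along the bar. Inside the rim three 4 mm lugs, tips on a 40 mm circle, every 120 degrees, 1 mm of play on the neck.
- lid_grip (a point): Centre of the lid's grip bar, on the lid's axis, 44.5 mm above its lower rim, 13.5 mm above the flat top of the lid; axes as the lid's (x along the bar): grasp the bar across its 14 mm width (along y).
- specimen_cup_1: Bystander: specimen cup with red lid, 62 mm round, 72 mm high; origin under its centre.
- specimen_cup_2: Bystander: specimen cup with red lid, 62 mm round, 72 mm high; origin under its centre.
- stain_red: Bystander: brown dropper bottle with black dropper, 44 mm round, 108 mm high; origin under its centre.
- timer: Bystander: white lab timer lying flat, 64 x 60 x 19 mm; origin under its centre.
- tape_roll: Bystander: roll of tape lying flat, 54 mm across, 19 mm high; origin under its centre.
Things that resemble listed ones, but are neither listed nor needed, are in the scene too. Of the things like the lid, leave any that is yellow; of the rest the larger one is meant.

How it is judged (in metres and radians):
On the way, in this order (a step that is already met when the one before it is completed fails the run):
1. the lid is set level over the canister's neck, its lugs still above the channels (horizontal distance between lid and canister below 0.004 m and angle between lid's own z axis and vertical below 0.12 rad and z of lid in the frame of canister between 0.08 and 0.0925 m), for 0.05 s.
2. the lugs have dropped into the thread starts, the lid level (horizontal distance between lid and canister below 0.003 m and angle between lid's own z axis and vertical below 0.1 rad and z of lid in the frame of canister between 0.074 and 0.0785 m), for 0.05 s.
At the end, for the whole second after the job is handed in: The lid is screwed fully home on the canister: its rim less than 72.8 mm above the worktop (71.5 is home), its axis within 3 mm of the canister's, level within 0.06 rad, and at rest (horizontal distance between lid and canister below 0.003 m and angle between lid's own z axis and vertical below 0.06 rad and z of lid in the frame of canister below 0.0728 m and linear speed of lid below 0.01 m/s); the robot touches nothing.
It fails at once if the lid is forced: more than 80 N between lid and canister (contact force between lid and canister above 80 N).
It fails at once if the lid is crooked on the thread: tilted more than 0.15 rad on the neck (horizontal distance between lid and canister below 0.012 m and z of lid in the frame of canister below 0.088 m and angle between lid's own z axis and vertical above 0.15 rad).
It fails at once if a bystander is moved more than 20 mm (distance of any of specimen_cup_1, specimen_cup_2, stain_red, timer, tape_roll from where it was at the start of the episode above 0.02 m).
It also fails if it takes over 64 s, if anything falls off the work surface, if the arm or the gripper's body presses on something with over 40 N, if the wrist force passes 120 N, or if a joint passes its speed limit or range.

## Working session

There is one attempt and no reset: what is moved stays moved. The work goes in short steps, Python scripts to look and compute and a tool call to move; the robot and the scene stay as the last step left them, time stands still between calls to the robot, and variables do not carry over. Pictures are saved under pics/ and viewed, about 8 in all and at most 12, crops included, and the job is handed in when it is done.

Besides the shell and the picture viewer there is one more tool, called after "Emit:" as name(argument=value, ...), one argument or row to a line, values as JSON. play_rows: Moves the arm, as the interface text tells. Its arguments: {"type":"object","properties":{"plan":{"type":"array"}},"required":["plan"]}

```bash
mkdir -p pics
cat > h.py <<'E'
from rig import *
import numpy as np, cv2
def ray(name,px,z):
    c=camera_params(name);K=np.array(c["intrinsics"])
    if name=="wrist":
        s=read_state();M=np.array(c["mount"]);R=np.array(s["tcp_rot"]);p=np.array(s["position"])
        o=R@M[:3,3]+p;A=R@M[:3,:3]
    else:
        A=np.array(c["R"]).T;o=-A@np.array(c["t"])
    d=A@np.linalg.inv(K)@np.array([px[0],px[1],1.]);return o+d*(z-o[2])/d[2]
def proj(name,X):
    c=camera_params(name);K=np.array(c["intrinsics"])
    if name=="wrist":
        s=read_state();M=np.array(c["mount"]);R=np.array(s["tcp_rot"]);p=np.array(s["position"])
        x=np.linalg.inv(M)@np.append(R.T@(np.array(X)-p),1);x=x[:3]
    else: x=np.array(c["R"])@np.array(X)+np.array(c["t"])
    u=K@x;return u[:2]/u[2]
def save(n,im,s=1):
    cv2.imwrite(n,cv2.resize(im[:,:,::-1],None,fx=s,fy=s,interpolation=cv2.INTER_CUBIC))
E
python3 - <<'E'
from h import *
save("pics/top.png",capture("top"),1.5);save("pics/side.png",capture("side"),1.5)
s=read_state();print(s["time_s"],s["position"],s["tcp_rot"],s["force"],s["opening"])
E
```

```text
0.1 [ 0.20411531 -0.59006227  0.22166713] [[ 9.45114479e-01  3.26739233e-01 -3.08387420e-04]
 [ 3.26739225e-01 -9.45112700e-01  1.86102988e-03]
 [ 3.16610608e-04 -1.85964855e-03 -9.99998221e-01]] [-0.34536039 -0.06894072 -0.99266367] 0.9992693439375342
```

View pics/top.png

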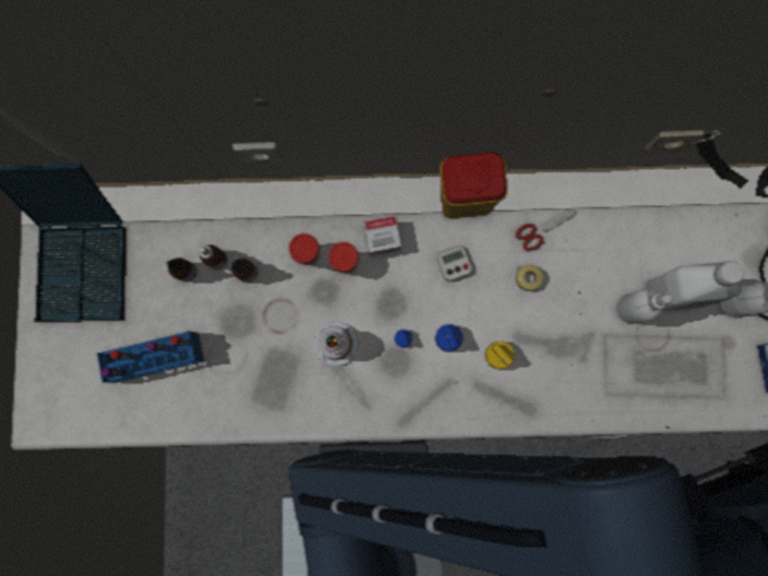

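View pics/side.png

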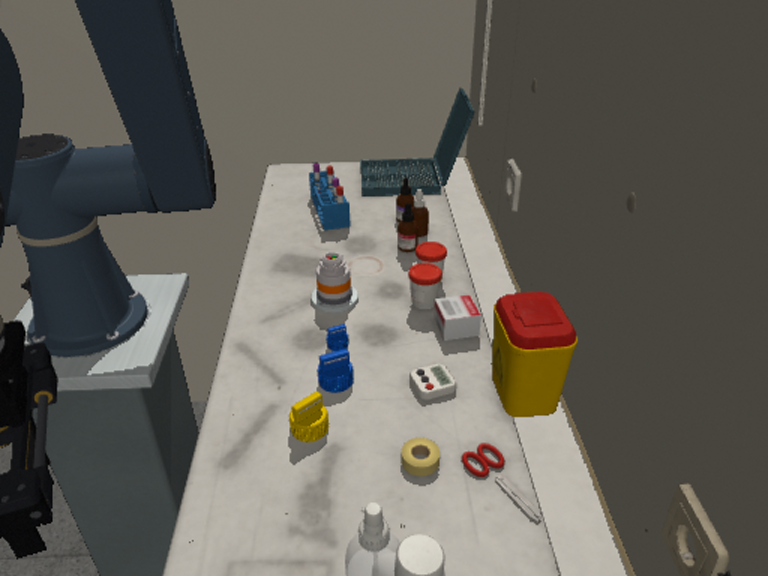

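The top view (1.5x) shows three lid-like things: the yellow lid at (500,355), the small blue lid at (403,338) and the large blue lid at (448,338). The large blue one is the target. The canister is at (337,342). Next is one close crop to check the choice.

Run:
```python
from h import *
a=capture("top")[200:260,205:355];b=capture("side")[150:300,180:280]
A=cv2.resize(a,None,fx=5,fy=5,interpolation=cv2.INTER_CUBIC)
save("pics/c1.png",A)
for n,p,z in [("lid",(448,338),.045),("lidsmall",(403,338),.03),("yel",(500,355),.04),("can",(337,342),.09)]:
    print(n,ray("top",np.array(p)/1.5,z))
for n,p,z in [("lid",(335,388),.0),("can",(333,258),.098)]: print(n,ray("side",np.array(p)/1.5,z))
print(camera_params("wrist"))
```

```text
lid [ 0.45992895 -0.18719273  0.045     ]
lidsmall [ 0.46331251 -0.09671567  0.03      ]
yel [ 0.42311732 -0.29088237  0.04      ]
can [0.45548664 0.03317323 0.09      ]
lid [ 0.46231067 -0.20952552  0.        ]
can [0.46035049 0.03320986 0.098     ]
{'intrinsics': array([[283.78770779,   0.        , 252.38543242],
       [  0.        , 283.78770779, 188.28791603],
       [  0.        ,   0.        ,   1.        ]]), 'mount': array([[-1.31606833e-04, -9.54240626e-01, -2.99039815e-01,
         8.27006599e-02],
       [ 9.99999830e-01, -2.95392035e-04,  5.02502550e-04,
         1.35299841e-04],
       [-5.67842328e-04, -2.99039698e-01,  9.54240502e-01,
        -1.61684908e-01],
       [ 0.00000000e+00,  0.00000000e+00,  0.00000000e+00,
         1.00000000e+00]])}
```

View pics/c1.png

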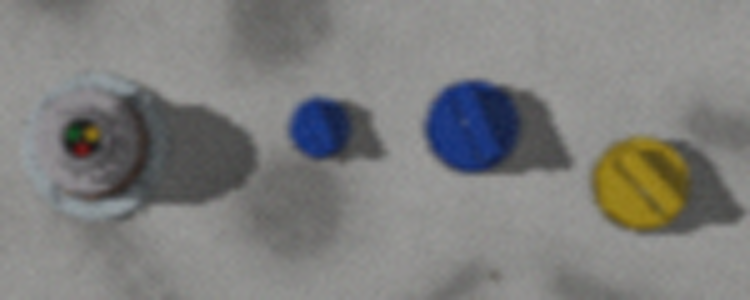

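The crop confirms it: the large blue lid (at 473,127 in the crop) has its bar running about 25-30° off world x. The small blue lid is clearly smaller and the third is yellow. I'll move above the large lid for a wrist look.

Emit:
play_rows(
  plan=[
    [[0.427,0.667,0,0,0,0,0],[0.427,0.667,0,0,0,0,0],[0.427,0.667,0,0,0,0,0],[0.427,0.667,0,0,0,0,0],[0.427,0.667,0,0,0,0,0],[0.427,0.667,0,0,0,0,0],[0.427,0.667,0,0,0,0,0],[0.427,0.667,0,0,0,0,0],[0.427,0.667,0,0,0,0,0],[0.427,0.667,0,0,0,0,0],[0.427,0.667,0,0,0,0,0],[0.427,0.667,0,0,0,0,0]],
  ],
)

```text
time_s: 1.4
position: [0.461, -0.189, 0.2226]
tcp_rot: [[0.945, 0.327, 0.0], [0.327, -0.945, -0.0], [0.0, 0.0, -1.0]]
force: [-0.2, -0.4, -0.1]
opening: 0.5
```

Run:
```python
from h import *
s=read_state();print(s["time_s"],s["position"],s["opening"],s["force"],s["joint_positions"])
im=capture("wrist");np.save("w1.npy",im)
p=proj("wrist",[.46,-.19,.045]);print(p)
save("pics/w1.png",im,1.5)
```

```text
1.4 [ 0.46104422 -0.18899248  0.22256672] 0.5001966910107839 [-0.17442811 -0.35054866 -0.09504809] [-3.51618257e+01  2.05020747e+01  9.99594951e+01  6.38030909e-04
  5.95338818e+01  3.57757808e+01]
[256.26981881 174.38309209]
```

View pics/w1.png

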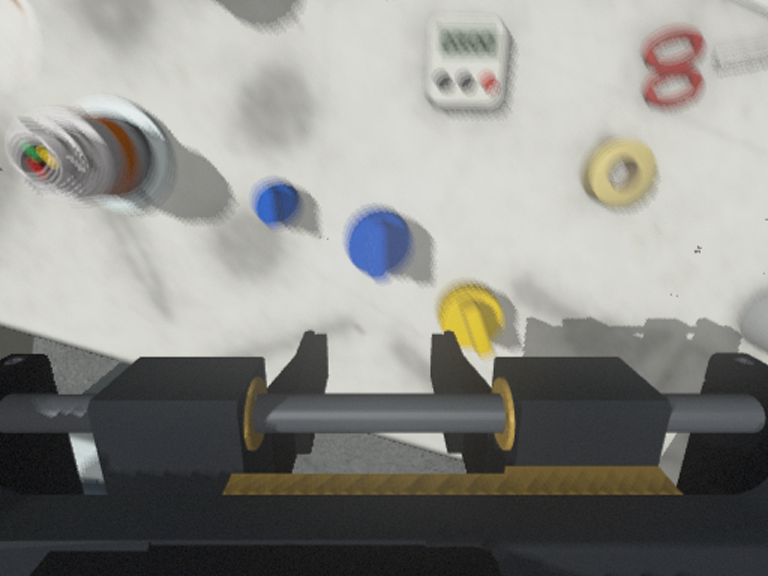

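Blurred: the arm was still settling. In it the lid sits near (380,243), about as predicted. I'll retake it still and enlarged.

Run:
```python
from h import *
capture("wrist")
s=read_state();print(s["time_s"],s["position"],s["qvel"])
im=capture("wrist");np.save("w2.npy",im)
save("pics/w2.png",im[60:220,0:340],2.35)
s=read_state();print(s["position"])
```

```text
1.5 [ 0.46183335 -0.18654257  0.22251308] [-4.05003104  0.12145221  0.09379399 -3.42548961 -0.57267483 -2.91784989]
[ 0.46104246 -0.18849292  0.22247209]
```

View pics/w2.png

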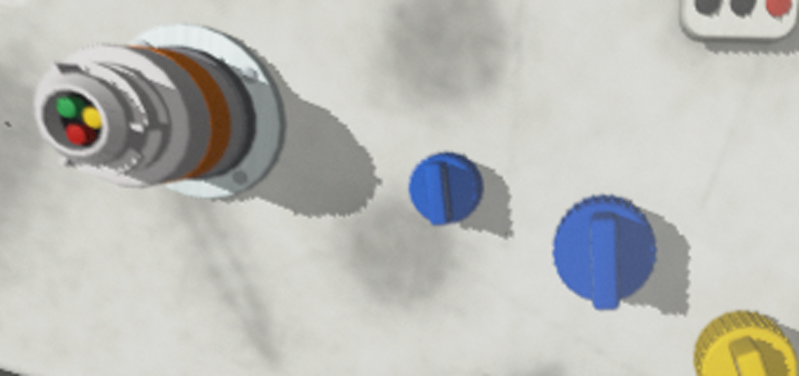

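The still picture shows the lid's bar top from (604,213) to (605,309) in the crop, with its sides at x≈590 and 617. The canister mouth's outer rim is centred near (74,120). Turning those into world points.

Run:
```python
import h
from h import *
s=dict(read_state()); s["position"]=np.array([.4618,-.1865,.2225]); h.read_state=lambda: s
f=lambda x,y,z: ray("wrist",(x/2.35,y/2.35+60),z)
a=f(604,213,.058);b=f(605,309,.058);print(a,b,(a+b)/2,np.linalg.norm(a-b),np.degrees(np.arctan2(*(a-b)[1::-1])))
l=f(590,261,.058);r=f(617,261,.058);print(np.linalg.norm(l-r),(l+r)/2)
l=f(553,248,.031);r=f(657,252,.031);print(np.linalg.norm(l-r),(l+r)/2)
print("mouth",f(74,120,.098))
im=np.load("w2.npy")
save("pics/w3.png",im[125:195,225:290],8)
```

```text
[ 0.48826348 -0.18318923  0.058     ] [ 0.44162743 -0.20034599  0.058     ] [ 0.46494545 -0.19176761  0.058     ] 0.04969180571047341 20.197880551689455
0.013580938494433797 [ 0.46529563 -0.19110294  0.058     ]
0.05641180691192028 [ 0.46516952 -0.19247481  0.031     ]
mouth [0.45847448 0.03993151 0.098     ]
```

View pics/w3.png

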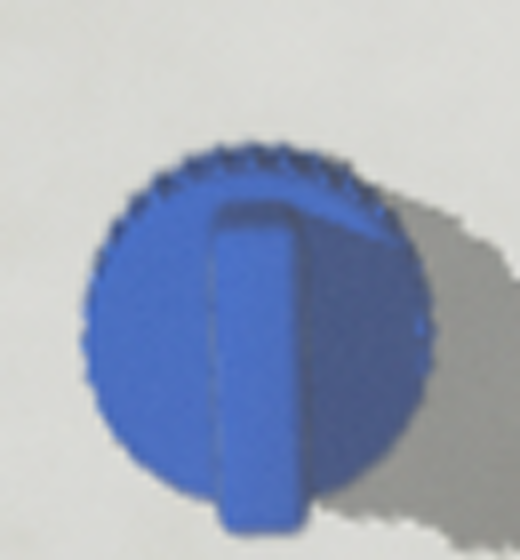

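Sizes agree (49.7 against 48, 13.6 against 14 and 56.4 against 56 mm). The bar centre is at (0.465, -0.192) and its yaw is about 21.5°, with the tool at 19°. The fingertips must stay above the lid's flat top at 31 mm. Descending now.

Emit:
play_rows(
  plan=[
    [[0.072,-0.08,0,0,0,0.012,0],[0,0,-0.4,0,0,0,0],[0,0,-0.8,0,0,0,0],[0,0,-0.8,0,0,0,0],[0,0,-0.8,0,0,0,0],[0,0,-0.4,0,0,0,0],[0,0,-0.3,0,0,0,0],[0,0,-0.2,0,0,0,0],[0,0,0,0,0,0,0],[0,0,0,0,0,0,0]],
  ],
)

```text
time_s: 2.55
position: [0.4641, -0.1952, 0.0379]
tcp_rot: [[0.932, 0.361, 0.0], [0.361, -0.932, -0.0], [0.0, 0.001, -1.0]]
force: [-0.8, 0.2, 1.0]
opening: 0.5
```

Run:
```python
from h import *
im=capture("wrist")
s=read_state();print(s["position"],s["force"],s["opening"])
save("pics/w4.png",im[100:384,80:440],1.8)
```

```text
[ 0.46439194 -0.19520331  0.03824276] [-0.18305966 -0.25354646  0.59946317] 0.4996682428586838
```

View pics/w4.png

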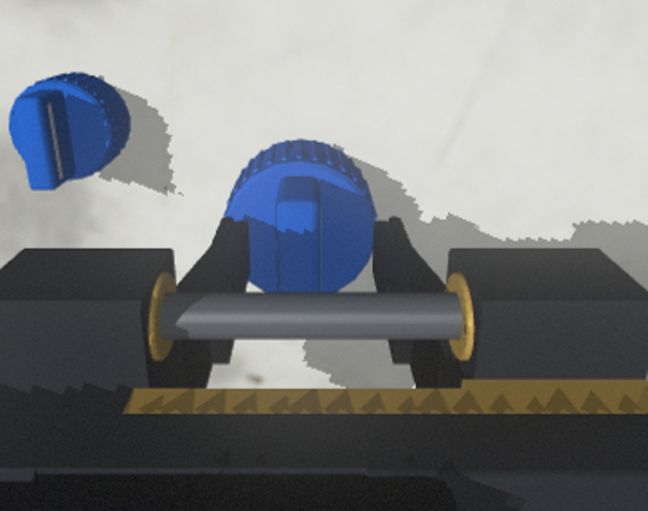

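The bar (x≈299) lies some 3-4 mm left of the fingers' middle (≈310), which agrees with my earlier estimate of y=-0.192. Shift, lower to z≈33.5 mm, grip.

Emit:
play_rows(
  plan=[
    [[0,0.07,0,0,0,0,0],[0,0,-0.09,0,0,0,0],[0,0,0,0,0,0,0],[0,0,0,0,0,0,-1],[0,0,0,0,0,0,-1],[0,0,0,0,0,0,-1],[0,0,0,0,0,0,-1],[0,0,0,0,0,0,-1],[0,0,0,0,0,0,-1]],
  ],
)

```text
time_s: 3.5
position: [0.464, -0.191, 0.0331]
tcp_rot: [[0.932, 0.362, 0.0], [0.362, -0.932, -0.0], [0.0, 0.0, -1.0]]
force: [-0.1, 0.2, 0.1]
opening: 0.159
```

Gripped: opening 13.8 mm matches the 14 mm bar. I'll lift 130 mm and go to a spot short of the canister where the wrist camera can see the mouth.

Emit:
play_rows(
  plan=[
    [[0,0,0.4,0,0,0,-1],[0,0,0.8,0,0,0,-1],[0,0,0.8,0,0,0,-1],[0,0,0.6,0,0,0,-1],[-0.256,0.804,0,0,0,0,-1],[-0.256,0.804,0,0,0,0,-1],[-0.256,0.804,0,0,0,0,-1],[-0.256,0.804,0,0,0,0,-1],[-0.256,0.804,0,0,0,0,-1],[0,0,0,0,0,0,-1],[0,0,0,0,0,0,-1],[0,0,0,0,0,0,-1]],
  ],
)

```text
time_s: 4.7
position: [0.4011, 0.0093, 0.1632]
tcp_rot: [[0.932, 0.362, 0.002], [0.362, -0.932, -0.001], [0.001, 0.001, -1.0]]
force: [0.4, 0.4, -0.6]
opening: 0.16
```

Run:
```python
from h import *
capture("side");s=read_state();print(s["position"],s["force"],s["moment"],s["joint_positions"],s["opening"])
im=capture("wrist")
np.save("w5.npy",im)
p=proj("wrist",[.4585,.0385,.098]);print(p)
save("pics/w5.png",im[0:300],1.5)
t=capture("side");np.save("s5.npy",t)
```

```text
[0.4011177  0.00898275 0.16316777] [ 0.32844008  0.07558643 -1.728741  ] [ 0.00643004 -0.02155086 -0.01760931] [-1.47693391e+01  1.92879063e+01  1.16573900e+02 -1.55834251e-02
  4.40522418e+01  5.40806526e+01] 0.16241768567793577
[243.12463076 124.09654334]
```

View pics/w5.png

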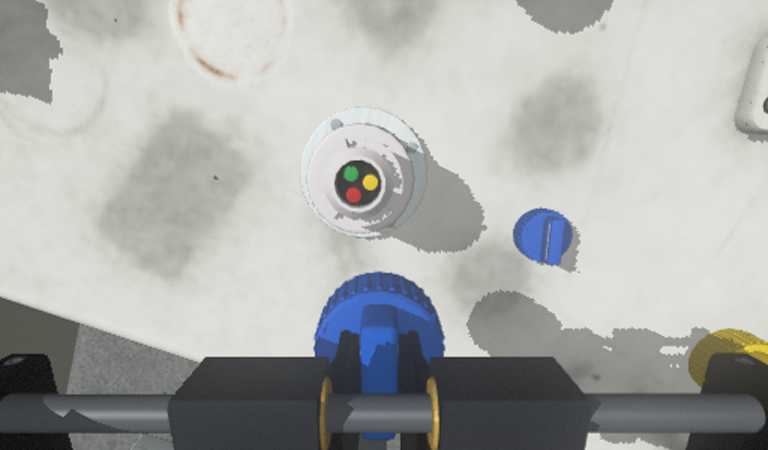

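The mouth's dark hole is centred near (359,184), right about where predicted. Refining by a fit and checking its diameter.

Run:
```python
from h import *
im=np.load("w5.npy").astype(int)
m=((im.min(2)<90)).astype(np.uint8);m[:100]=0;m[148:]=0;m[:,:215]=0;m[:,262:]=0
c=max(cv2.findContours(m,0,2)[0],key=cv2.contourArea);e=cv2.fitEllipse(cv2.convexHull(c));print(e)
x,y=e[0];print(ray("wrist",e[0],.098))
a=ray("wrist",(x-e[1][0]/2,y),.098);b=ray("wrist",(x+e[1][0]/2,y),.098);print("dia",np.linalg.norm(a-b))
# foot outline as check: left 301 right 426, top 106 bottom 238 (1.5x), z=.01
print("foot",ray("wrist",(363.5/1.5,172/1.5),.01))
```

```text
((238.2599334716797, 121.6683578491211), (29.27395248413086, 30.02777099609375), 158.7012939453125)
[0.45861796 0.04271473 0.098     ]
dia 0.022831140635280526
foot [0.45961122 0.04276767 0.01      ]
```

Mouth and foot agree at (0.459, 0.0427). I'll move over it and lower to just above the mouth.

Emit:
play_rows(
  plan=[
    [[0.4,0.23,0,0,0,0,-1],[0.5,0.3,0,0,0,0,-1],[0.25,0.15,0,0,0,0,-1],[0,0,-0.3,0,0,0,-1],[0,0,-0.2,0,0,0,-1],[0,0,0,0,0,0,-1],[0,0,0,0,0,0,-1],[0,0,0,0,0,0,-1]],
  ],
)

```text
time_s: 5.65
position: [0.4576, 0.0436, 0.1383]
tcp_rot: [[0.932, 0.361, 0.0], [0.361, -0.932, -0.0], [0.0, 0.0, -1.0]]
force: [-0.1, -0.6, -1.8]
opening: 0.157
```

Run:
```python
from h import *
capture("side");im=capture("side");s=read_state();print(s["time_s"],s["position"],s["force"],s["moment"],s["opening"])
p=proj("side",[.459,.0427,.1]);print(p)
x,y=p.astype(int);save("pics/s6.png",im[y-60:y+60,x-60:x+60],5)
```

```text
5.75 [0.45774774 0.04378032 0.13850761] [ 0.90723262 -0.33591046 -0.74510703] [-0.00911051 -0.00247535  0.04262301] 0.16021828206479277
[221.53128509 169.62819635]
```

View pics/s6.png

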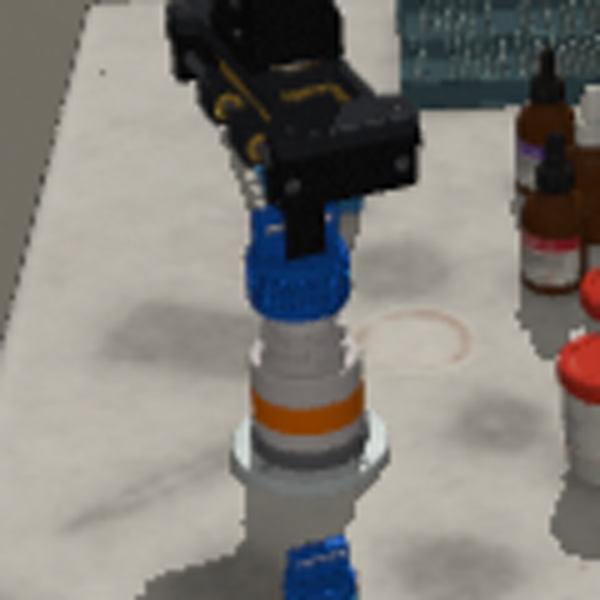

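The side view shows the lid (centre x≈298) over the neck, with the canister body at x≈307. I'll check whether that is perspective lean or an offset.

Run:
```python
from h import *
for X in ([.459,.0427],[.4577,.0437]):
    for z in (.005,.05,.105,.12): print(X,z,(proj("side",X+[z])-[161,109])*5)
```

```text
[0.459, 0.0427] 0.005 [311.27627087 443.09911683]
[0.459, 0.0427] 0.05 [307.28788801 378.34080605]
[0.459, 0.0427] 0.105 [302.18115358 295.42411855]
[0.459, 0.0427] 0.12 [300.74166598 272.05154167]
[0.4577, 0.0437] 0.005 [309.06630185 442.19648583]
[0.4577, 0.0437] 0.05 [305.03446574 377.46233638]
[0.4577, 0.0437] 0.105 [299.87225348 294.57915077]
[0.4577, 0.0437] 0.12 [298.4171602  271.21653793]
```

It is only perspective lean. Nudging 1.2 mm in x and -1 mm in y, then lowering slowly.

Emit:
play_rows(
  plan=[
    [[0.024,-0.02,0,0,0,0,-1],[0,0,-0.06,0,0,0,-1],[0,0,-0.06,0,0,0,-1],[0,0,-0.06,0,0,0,-1],[0,0,-0.06,0,0,0,-1],[0,0,-0.04,0,0,0,-1],[0,0,0,0,0,0,-1],[0,0,0,0,0,0,-1]],
  ],
)

```text
time_s: 6.55
position: [0.4587, 0.043, 0.124]
tcp_rot: [[0.932, 0.362, -0.0], [0.362, -0.932, 0.0], [-0.0, -0.0, -1.0]]
force: [-0.3, 0.6, -1.3]
opening: 0.158
```

Emit:
play_rows(
  plan=[
    [[0,0,-0.03,0,0,0,-1],[0,0,-0.03,0,0,0,-1],[0,0,0,0,0,0,-1],[0,0,0,0,0,0,-1]],
  ],
)

```text
time_s: 6.95
position: [0.4587, 0.043, 0.121]
tcp_rot: [[0.932, 0.362, -0.0], [0.362, -0.932, 0.0], [-0.0, -0.0, -1.0]]
force: [0.1, -0.3, -0.3]
opening: 0.158
```

Emit:
play_rows(
  plan=[
    [[0,0,-0.02,0,0,0,-1],[0,0,-0.02,0,0,0,-1],[0,0,0,0,0,0,-1],[0,0,0,0,0,0,-1]],
  ],
)

```text
time_s: 7.35
position: [0.4587, 0.043, 0.119]
tcp_rot: [[0.932, 0.362, -0.0], [0.362, -0.932, 0.0], [-0.0, -0.0, -1.0]]
force: [0.7, -0.7, -0.4]
opening: 0.157
```

Emit:
play_rows(
  plan=[
    [[0,0,-0.012,0,0,0,-1],[0,0,0,0,0,0,-1],[0,0,0,0,0,0,-1]],
  ],
)

```text
time_s: 7.65
position: [0.4587, 0.043, 0.1184]
tcp_rot: [[0.932, 0.362, -0.0], [0.362, -0.932, 0.0], [-0.0, -0.0, -1.0]]
force: [-0.3, 0.2, -1.0]
opening: 0.157
```

Emit:
play_rows(
  plan=[
    [[0,0,-0.012,0,0,0,-1],[0,0,0,0,0,0,-1],[0,0,0,0,0,0,-1]],
  ],
)

```text
time_s: 7.95
position: [0.4587, 0.043, 0.1178]
tcp_rot: [[0.932, 0.362, -0.0], [0.362, -0.932, 0.0], [-0.0, -0.0, -1.0]]
force: [-0.0, -0.4, -1.1]
opening: 0.159
```

Emit:
play_rows(
  plan=[
    [[0,0,-0.012,0,0,0,-1],[0,0,0,0,0,0,-1],[0,0,0,0,0,0,-1]],
  ],
)

```text
time_s: 8.25
position: [0.4587, 0.043, 0.1172]
tcp_rot: [[0.932, 0.362, -0.0], [0.362, -0.932, 0.0], [-0.0, -0.0, -1.0]]
force: [-0.2, -0.2, -2.0]
opening: 0.153
```

Emit:
play_rows(
  plan=[
    [[0,0,-0.012,0,0,0,-1],[0,0,0,0,0,0,-1],[0,0,0,0,0,0,-1]],
  ],
)

```text
time_s: 8.55
position: [0.4586, 0.043, 0.1166]
tcp_rot: [[0.932, 0.362, -0.0], [0.362, -0.932, 0.0], [-0.0, -0.0, -1.0]]
force: [0.4, -0.3, -1.6]
opening: 0.159
```

No contact below 86 mm: the lugs may happen to be over the gaps. Continuing gently.

Emit:
play_rows(
  plan=[
    [[0,0,-0.015,0,0,0,-1],[0,0,-0.015,0,0,0,-1],[0,0,0,0,0,0,-1],[0,0,0,0,0,0,-1]],
  ],
)

```text
time_s: 8.95
position: [0.4587, 0.043, 0.1151]
tcp_rot: [[0.932, 0.362, -0.0], [0.362, -0.932, 0.0], [-0.0, -0.0, -1.0]]
force: [-0.2, 0.5, -1.1]
opening: 0.155
```

Emit:
play_rows(
  plan=[
    [[0,0,-0.015,0,0,0,-1],[0,0,-0.015,0,0,0,-1],[0,0,0,0,0,0,-1],[0,0,0,0,0,0,-1]],
  ],
)

```text
time_s: 9.35
position: [0.4587, 0.043, 0.1136]
tcp_rot: [[0.932, 0.362, -0.0], [0.362, -0.932, 0.0], [-0.0, -0.0, -1.0]]
force: [0.1, -0.5, -1.6]
opening: 0.16
```

Run:
```python
from h import *
capture("side");im=capture("side");s=read_state();print(s["time_s"],s["position"],s["force"],s["moment"],s["opening"])
save("pics/s7.png",im[109:229,161:281],5)
```

```text
9.45 [0.45872241 0.04302469 0.11365313] [ 0.64393804 -0.67139699 -0.64576177] [ 0.00243812 -0.00148064 -0.01463825] 0.1585828635553897
```

View pics/s7.png

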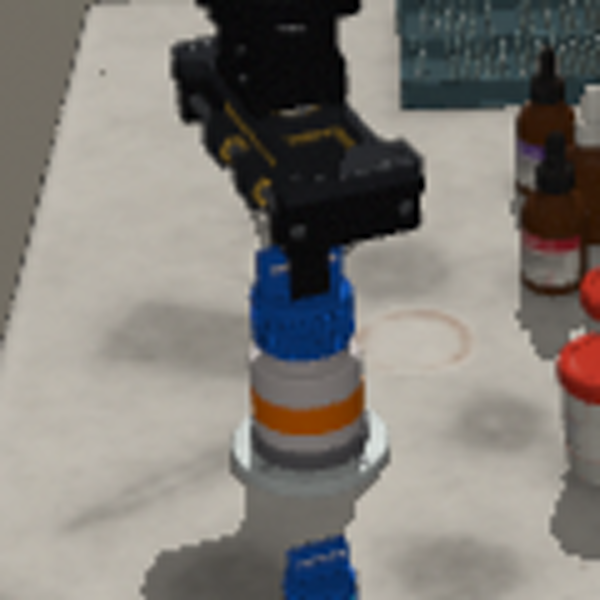

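The side view shows the lid level and following the hand down, its rim near 80 mm, so the lugs are indeed passing through the gaps. Continuing to contact.

Emit:
play_rows(
  plan=[
    [[0,0,-0.015,0,0,0,-1],[0,0,-0.015,0,0,0,-1],[0,0,0,0,0,0,-1],[0,0,0,0,0,0,-1]],
  ],
)

```text
time_s: 9.85
position: [0.4587, 0.043, 0.1121]
tcp_rot: [[0.932, 0.362, -0.0], [0.362, -0.932, 0.0], [-0.0, -0.0, -1.0]]
force: [-0.9, -0.2, -1.6]
opening: 0.154
```

Emit:
play_rows(
  plan=[
    [[0,0,-0.015,0,0,0,-1],[0,0,-0.015,0,0,0,-1],[0,0,0,0,0,0,-1],[0,0,0,0,0,0,-1]],
  ],
)

```text
time_s: 10.25
position: [0.4587, 0.0431, 0.1106]
tcp_rot: [[0.932, 0.362, -0.0], [0.362, -0.932, 0.0], [-0.0, -0.0, -1.0]]
force: [-0.2, 0.1, -0.5]
opening: 0.158
```

Emit:
play_rows(
  plan=[
    [[0,0,-0.01,0,0,0,-1],[0,0,0,0,0,0,-1],[0,0,0,0,0,0,-1]],
  ],
)

```text
time_s: 10.55
position: [0.4587, 0.043, 0.1101]
tcp_rot: [[0.932, 0.362, -0.0], [0.362, -0.932, 0.0], [-0.0, -0.0, -1.0]]
force: [0.4, 0.9, -0.8]
opening: 0.161
```

Emit:
play_rows(
  plan=[
    [[0,0,-0.01,0,0,0,-1],[0,0,0,0,0,0,-1],[0,0,0,0,0,0,-1]],
  ],
)

```text
time_s: 10.85
position: [0.4587, 0.043, 0.1096]
tcp_rot: [[0.932, 0.362, -0.0], [0.362, -0.932, 0.0], [-0.0, -0.0, -1.0]]
force: [-0.1, -0.5, -0.1]
opening: 0.157
```

Emit:
play_rows(
  plan=[
    [[0,0,-0.01,0,0,0,-1],[0,0,0,0,0,0,-1],[0,0,0,0,0,0,-1]],
  ],
)

```text
time_s: 11.15
position: [0.4587, 0.043, 0.1093]
tcp_rot: [[0.932, 0.362, 0.0], [0.362, -0.932, -0.0], [0.0, 0.0, -1.0]]
force: [-0.8, 0.5, 1.6]
opening: 0.16
```

Contact at rim ≈ 76.4 mm, which is the dropped level, so the lugs are through the thread starts. Now clockwise, following the thread down in small steps and feeling force and moment.

Emit:
play_rows(
  plan=[
    [[0,0,0,0,0,-0.02,-1],[0,0,0,0,0,-0.02,-1],[0,0,-0.002,0,0,-0.02,-1],[0,0,-0.002,0,0,0,-1],[0,0,0,0,0,0,-1]],
  ],
)

```text
time_s: 11.65
position: [0.459, 0.043, 0.1091]
tcp_rot: [[0.983, 0.182, 0.001], [0.182, -0.983, -0.0], [0.001, 0.0, -1.0]]
force: [0.1, 0.2, 1.9]
opening: 0.153
```

```bash
cat > st.py <<'E'
from rig import *
import numpy as np
s=read_state();R=np.array(s["tcp_rot"]);print(round(s["time_s"],2),np.round(s["position"],4),"yaw",round(np.degrees(np.arctan2(R[1,0],R[0,0])),2),"F",np.round(s["force"],1),"M",np.round(s["moment"],3),"tau6",s["tau"][5],s["opening"])
E
python3 st.py
```

```text
11.65 [0.459  0.043  0.1091] yaw 10.5 F [0.1 0.2 1.9] M [ 0.039 -0.026 -0.015] tau6 -0.011291067930869758 0.15341023939422213
```

Emit:
play_rows(
  plan=[
    [[0,0,-0.004,0,0,-0.02,-1],[0,0,-0.004,0,0,-0.02,-1],[0,0,-0.004,0,0,-0.02,-1],[0,0,0,0,0,0,-1],[0,0,0,0,0,0,-1]],
  ],
)

```text
time_s: 12.15
position: [0.4588, 0.043, 0.1084]
tcp_rot: [[1.0, -0.005, 0.0], [-0.005, -1.0, -0.0], [0.0, 0.0, -1.0]]
force: [1.1, 0.1, 0.9]
opening: 0.158
```

```bash
python3 st.py
```

```text
12.15 [0.4588 0.043  0.1084] yaw -0.27 F [1.1 0.1 0.9] M [ 0.03  -0.021 -0.021] tau6 -0.0032878975616768003 0.15781075201785366
```

Emit:
play_rows(
  plan=[
    [[0,0,-0.005,0,0,-0.02,-1],[0,0,-0.005,0,0,-0.02,-1],[0,0,-0.005,0,0,-0.02,-1],[0,0,-0.005,0,0,-0.02,-1],[0,0,0,0,0,0,-1],[0,0,0,0,0,0,-1]],
  ],
)

```text
time_s: 12.75
position: [0.4588, 0.0429, 0.1074]
tcp_rot: [[0.967, -0.253, 0.0], [-0.253, -0.967, -0.0], [0.0, 0.0, -1.0]]
force: [-0.6, 0.5, 1.9]
opening: 0.158
```

```bash
python3 st.py
```

```text
12.75 [0.4588 0.0429 0.1074] yaw -14.65 F [-0.6  0.5  1.9] M [-0.034  0.055 -0.008] tau6 -0.010861623741220683 0.157557508975447
```

Emit:
play_rows(
  plan=[
    [[0,0,-0.005,0,0,-0.02,-1],[0,0,-0.005,0,0,-0.02,-1],[0,0,-0.005,0,0,-0.02,-1],[0,0,-0.005,0,0,-0.02,-1],[0,0,0,0,0,0,-1],[0,0,0,0,0,0,-1]],
  ],
)

```text
time_s: 13.35
position: [0.4588, 0.0429, 0.1064]
tcp_rot: [[0.874, -0.486, 0.0], [-0.486, -0.874, -0.0], [0.0, -0.0, -1.0]]
force: [0.3, -0.4, 2.4]
opening: 0.158
```

```bash
python3 st.py; python3 -c "
from rig import *
print(read_state()['joint_positions'])"
```

```text
13.35 [0.4588 0.0429 0.1064] yaw -29.05 F [ 0.3 -0.4  2.4] M [0.038 0.018 0.001] tau6 -0.019609478185884655 0.15757153363881832
[-8.58836783e+00  2.92471250e+01  1.11437688e+02 -4.36577104e-03
  3.92957630e+01  1.10468483e+02]
```

Emit:
play_rows(
  plan=[
    [[0,0,-0.005,0,0,-0.02,-1],[0,0,-0.005,0,0,-0.02,-1],[0,0,-0.005,0,0,-0.02,-1],[0,0,-0.005,0,0,-0.02,-1],[0,0,0,0,0,0,-1],[0,0,0,0,0,0,-1]],
  ],
)

```text
time_s: 13.95
position: [0.4589, 0.043, 0.1055]
tcp_rot: [[0.726, -0.688, 0.0], [-0.688, -0.726, -0.0], [0.0, -0.0, -1.0]]
force: [0.0, -1.1, 4.0]
opening: 0.161
```

```bash
python3 st.py
```

```text
13.95 [0.4589 0.043  0.1055] yaw -43.44 F [ 0.  -1.1  4. ] M [-0.025  0.026 -0.094] tau6 -0.023674308322370052 0.16092294357841758
```

Emit:
play_rows(
  plan=[
    [[0,0,-0.004,0,0,-0.02,-1],[0,0,-0.004,0,0,-0.02,-1],[0,0,-0.004,0,0,-0.02,-1],[0,0,0,0,0,0,-1],[0,0,0,0,0,0,-1]],
  ],
)

```text
time_s: 14.45
position: [0.4587, 0.043, 0.1048]
tcp_rot: [[0.584, -0.812, 0.0], [-0.812, -0.584, -0.0], [0.0, -0.0, -1.0]]
force: [0.5, -0.8, 3.6]
opening: 0.159
```

```bash
python3 st.py
```

```text
14.45 [0.4587 0.043  0.1048] yaw -54.25 F [ 0.5 -0.8  3.6] M [-0.034  0.03  -0.051] tau6 -0.022682130220346153 0.1588805152885249
```

Now 2° steps, feeling for the end stop.

Emit:
play_rows(
  plan=[
    [[0,0,-0.003,0,0,-0.012,-1],[0,0,-0.003,0,0,-0.012,-1],[0,0,0,0,0,0,-1],[0,0,0,0,0,0,-1]],
  ],
)

```text
time_s: 14.85
position: [0.4587, 0.043, 0.1045]
tcp_rot: [[0.521, -0.854, -0.0], [-0.854, -0.521, -0.0], [0.0, 0.0, -1.0]]
force: [0.0, -1.1, 3.6]
opening: 0.159
```

```bash
python3 st.py
```

```text
14.85 [0.4587 0.043  0.1045] yaw -58.6 F [ 0.  -1.1  3.6] M [-0.087  0.027 -0.054] tau6 -0.027610441320575774 0.15934535637919348
```

Emit:
play_rows(
  plan=[
    [[0,0,-0.002,0,0,-0.012,-1],[0,0,0,0,0,-0.012,-1],[0,0,0,0,0,0,-1],[0,0,0,0,0,0,-1]],
  ],
)

```text
time_s: 15.25
position: [0.4586, 0.043, 0.1043]
tcp_rot: [[0.455, -0.89, -0.0], [-0.89, -0.455, 0.0], [-0.0, 0.0, -1.0]]
force: [0.0, 0.5, 2.0]
opening: 0.16
```

```bash
python3 st.py
```

```text
15.25 [0.4586 0.043  0.1043] yaw -62.93 F [0.  0.5 2. ] M [ 0.019  0.033 -0.07 ] tau6 -0.0143297208705917 0.15959183853874728
```

Emit:
play_rows(
  plan=[
    [[0,0,-0.002,0,0,-0.012,-1],[0,0,0,0,0,-0.012,-1],[0,0,0,0,0,0,-1],[0,0,0,0,0,0,-1]],
  ],
)

```text
time_s: 15.65
position: [0.4587, 0.0431, 0.1042]
tcp_rot: [[0.387, -0.922, -0.0], [-0.922, -0.387, 0.0], [-0.0, 0.0, -1.0]]
force: [0.2, 0.9, 2.7]
opening: 0.158
```

```bash
python3 st.py
```

```text
15.65 [0.4587 0.0431 0.1042] yaw -67.26 F [0.2 0.9 2.7] M [0.065 0.013 0.01 ] tau6 -0.012246569094713777 0.158361739040658
```

Emit:
play_rows(
  plan=[
    [[0,0,0,0,0,-0.012,-1],[0,0,0,0,0,0,-1],[0,0,0,0,0,0,-1]],
  ],
)

```text
time_s: 15.95
position: [0.4587, 0.0429, 0.1042]
tcp_rot: [[0.352, -0.936, -0.0], [-0.936, -0.352, -0.0], [0.0, 0.0, -1.0]]
force: [0.4, -1.4, 3.7]
opening: 0.159
```

```bash
python3 st.py
```

```text
15.95 [0.4587 0.0429 0.1042] yaw -69.41 F [ 0.4 -1.4  3.7] M [-0.14   0.061  0.004] tau6 0.015240545617416501 0.1588695516768273
```

Emit:
play_rows(
  plan=[
    [[0,0,0,0,0,-0.012,-1],[0,0,0,0,0,0,-1],[0,0,0,0,0,0,-1]],
  ],
)

```text
time_s: 16.25
position: [0.4585, 0.0426, 0.1042]
tcp_rot: [[0.317, -0.948, -0.001], [-0.948, -0.317, -0.001], [0.001, 0.001, -1.0]]
force: [-1.1, -4.1, 3.7]
opening: 0.155
```

```bash
python3 st.py
```

```text
16.25 [0.4585 0.0426 0.1042] yaw -71.53 F [-1.1 -4.1  3.7] M [-0.742  0.257  0.147] tau6 0.14374561607837677 0.15527339940590584
```

The stop is felt: Mz jumps and there is a small side force after 93° of turning, with z level at home height. I'll relieve it 1.5°, let go and lift.

Emit:
play_rows(
  plan=[
    [[0,0,0,0,0,0.008,-1],[0,0,0.006,0,0,0,-1],[0,0,0,0,0,0,0],[0,0,0,0,0,0,0],[0,0,0,0,0,0,0],[0,0,0,0,0,0,0],[0,0,0.2,0,0,0,0],[0,0,0.6,0,0,0,0],[0,0,0.8,0,0,0,0],[0,0,0.8,0,0,0,0],[0,0,0,0,0,0,0],[0,0,0,0,0,0,0]],
  ],
)

```text
time_s: 17.45
position: [0.4592, 0.0431, 0.226]
tcp_rot: [[0.339, -0.941, 0.003], [-0.941, -0.339, -0.0], [0.001, -0.003, -1.0]]
force: [0.2, 0.4, -0.6]
opening: 0.5
```

```bash
python3 st.py
python3 - <<'E'
from h import *
capture("side");im=capture("side");w=capture("wrist")
a=cv2.resize(im[109:229,161:281],(400,400),interpolation=cv2.INTER_CUBIC)
b=cv2.resize(w,(400,300))
b=np.vstack([b,np.zeros((100,400,3),np.uint8)])
save("pics/f.png",np.hstack([a,b]))
for z in (.0715,.1025,.1295): print(z,(proj("side",[.459,.0427,z])-[161,109])/120*400,proj("wrist",[.459,.0427,z])*400/512+[400,0])
E
```

```text
17.45 [0.4592 0.0431 0.226 ] yaw -70.21 F [ 0.2  0.4 -0.6] M [ 0.137 -0.031 -0.005] tau6 -0.0017587916590855457 0.5002201724133848
0.0715 [203.54863544 230.95778803] [596.19576745 136.23001303]
0.1025 [201.61271466 199.52475761] [596.14418667 142.15196323]
0.1295 [199.87948845 171.38282503] [596.0900045  148.37257611]
```

View pics/f.png

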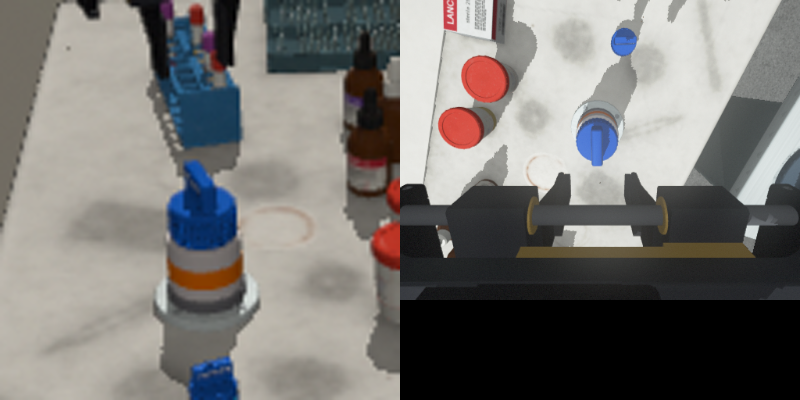

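The lid sits level on the canister at the shoulder: its axis is at x≈203 in the left half, where 202-204 is predicted, and the right half shows it centred too. The gripper is clear and the bystanders are in place. Handing in.

```bash
python3 -c "
from rig import *
print(hand_in())"
```

```text
the job is handed in; nothing more can be done
None
```

The lid is screwed fully home on the canister, the gripper has let go, and the job is handed in after about 17.5 s of robot time. The hand-in gave no verdict.

- **Lid:** I gripped the large blue lid by its bar. The jaws closed to 13.8 mm on the 14 mm bar.
- **Setting on the neck:** I lowered the lid level over the neck. The lugs happened to be over the thread starts already, so they passed straight through. I felt no ridge at 86 mm and made no backward turn. They touched bottom at about 76.4 mm.
- **Screwing home:** I turned it clockwise about 93°, following the thread down. The upward force stayed around 4 N or less. I stopped when the end stop showed as a rise in turning moment and a side force of about 4 N, then eased off 1.5° and let go.
- **Last checks:** By hand height, the rim was at about 71.2 mm at the stop (home is 71.5 mm). The final pictures show the lid level and centred, the gripper clear, and the bystanders in view (cups, bottles) apparently undisturbed.
- **One disagreement:** My first long-range estimates of the canister's y position (0.033 to 0.040 m) differed from the close wrist view (0.0427 m). I used the close view, and it fitted.

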